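# Swap the empty tin behind the cup and bowl

### The arm

A 7-joint arm with a two-finger parallel gripper is mounted at the origin on the work surface. World frame = base frame: x ahead of the robot, y to its left, z up, the work surface at z = 0. Lengths are in m, angles in rad, forces in N, time in s.
With the tool pointing down it reaches from about 0.4 to 0.85 m from the base axis. Payload 10.4 kg.
Tool frame: the origin (TCP) lies at the very end of the fingers, on their centre line; the grasp point (between the pads) lies 19 mm behind it (manip.grip_point_offset is the distance from the TCP to the grasp point, in m); z points along the fingers, y is the line along which they close (so a half turn about z gives the same grasp; the last joint's range is limited). The gripper opens to 85 mm and grips with 20 to 120 N. Pads are 22 mm wide; open, the fingers measure 114 mm over their backs; the gripper's body (76 mm by 85 mm) begins 54 mm behind the grasp point. The pads swing forward as they close: fully open they stand 13 mm farther back than shut.
Start: joints at [1.311, 0.332, -0.065, 1.46, 0.022, 1.35, -0.088], TCP at [0.147, -0.608, 0.231] pointing down, gripper open.
Joint ranges: [-2.6, 2.6], [-0.5, 2.12], [-1.47, 1.34], [0.16, 2.42], [-1.27, 4.41], [0.06, 2.06], [-2.6, 2.6]. Speed limits (rad/s): [2.22, 2.22, 2.79, 2.79, 3.14, 3.14, 3.14].

### API

Orientations are given as a unit quaternion [x, y, z, w].
In Python, from workcell import manip gives the robot as it stands. The module is installed in compiled form; this text tells all that it offers.
- The arm moves only by the shell command python3 -m inch 'ROWS' [OPENING] [FORCE]. ROWS is JSON, a list of rows, each a list of 2 entries, a list of its own where there are three numbers: the shift along the tool's x, y, z each as a share of 0.08 m, from -1 to 1, then the turn, a rotation vector about the tool's x, y, z each as a share of 45 degrees, from -1 to 1. A call has exactly 10 rows; each row is the pose to reach, as a shift and turn from the pose commanded when the call began, along the tool's axes at that moment; what a row does not reach only later rows make up. A row lasts 1/10 s, in which the tool goes at most 50 mm and 8.59 degrees, less where a joint would pass 70% of its speed; a pose out of reach is approached as far as the arm can. A call with a number of a shift or a turn outside -1 to 1 is refused whole. A call with a gripper value outside its range is refused whole. OPENING is the opening, from 0 (shut) to 1 (fully open), set as the call begins (- or left out, the last holds). The fingers move at their own pace and stop on an object; FORCE is the grip in N (left out, the last holds). Time passes only in rows, so rows that repeat a pose let the fingers close, or fill a call up. It gives the time, the measured TCP pose, the force, the opening and the grip force at its end, in the units of the state.
- manip.get_obs(): the state, without advancing time (a new reading comes with each control period).
- manip.camera(name): name is "scene" or "top" or "wrist"; returns the picture (384x512x3 uint8, red, green, blue); there is no depth.
- manip.camera_params(name): a dict with "fov_y" (degrees; the focal length in pixels is half the picture's height over the tangent of half this angle, whatever the lens; pixels are square), "cx", "cy" (the principal point, pixels), "k1" (the pictures are not rectified: a ray, as slopes to the right and down, at radius r is drawn at 1 + k1 r^2 times it, then the intrinsics apply), "camera_from_world" (4x4, takes a point from world to camera coordinates); the wrist camera has in their place "T_tool_cam" (4x4, takes a point from camera to tool coordinates, whose origin is the TCP and whose axes are the flange's). Camera axes: x right, y up, looking along -z (the intrinsics and any distortion apply to the point x, -y, -z); pixel columns grow to the right and rows downward; lengths in m; the calibration is good to about 2 mm. A picture is of the moment at which its call begins: read the wrist's pose just before it. camera_params takes no time and is no camera call.
- manip.hand_in(): hands the job in; it is judged then, once.
The state is a dict: "clock": time; "joint_pos": joint angles; "joint_velocities": joint speeds; "tau": joint torques, N m; "position": TCP position; "ee_rot": TCP orientation; "ft_force": force on the tool from outside, world axes, zero at the start; "torque": the same for the moment, N m; "grip_width": opening from 0.0 (shut) to 1.0 (fully open); "grasp_force": force on a finger pad.
Only numpy, scipy, OpenCV 4.12 (cv2) and the standard library are available. Lean on these libraries where they do the work, as an engineer would, in place of code of your own. Each camera call takes 0.05 s, during which the arm holds its last target. There are 200 camera calls.

### The job

Swap the empty blue tin at the back of the pine caddy for the fresh red one: first clear the steel cup and the turquoise bowl off onto the terracotta board, both standing there together, then take the empty tin and push it down through the sprung flap of the bin so that the flap closes over it. Stand the fresh tin upright, centred on the cork mark where the empty one stood, and only then put the cup and the bowl back upright, each exactly where it stood at the start. Leave the pestle alone.

Things in the scene. Friction and masses are not known exactly. Their poses are not given: they have to be found in the camera images.
- cup: stainless steel measuring cup without a handle: plain upright open cylinder 58 mm across, 75 mm high, wall 3 mm, two dark rings around it, about 0.12 kg; origin at the centre of its underside, z up. Starts in one of the two front places of the caddy (caddy frame about x -30, y +60 or -60 mm)
- bowl: turquoise ceramic pinch bowl 64 mm across, 45 mm high, wall 5 mm; outside straight and upright from 20 mm up to the rim, rounded in below to a 40 mm foot, about 0.15 kg; origin at the centre of its underside, z up. Starts in the other front place of the caddy
- empty_tin: empty open-topped blue tin with thin steel rings around it, 54 mm across, 55 mm high, wall 2.5 mm, about 0.07 kg; origin at the centre of its underside, z up. Starts on the cork mark at the back of the caddy
- fresh_tin: full closed tin with a red label and a yellow disc on its lid, 54 mm across, 55 mm high, about 0.2 kg; origin at the centre of its underside, z up. Starts standing on the ledge nearer the robot than the caddy
- caddy: fixed pine caddy, open above and at its front. Origin at ledge height under the centre of the round cork mark (64 mm across, flush) where the tin stands. Floor 12 mm above the ledge, from x -87 to +38 mm and y -98 to +98 mm; back wall from x +38 to +48 mm, 62 mm high above the ledge; side lips beyond y +-98 mm, 30 mm high above the ledge. +x points to the back wall
- board: fixed flat terracotta board, the side area: 240 mm along its x, 120 mm along its y, top 10 mm above the ledge; origin at the centre of its underside
- bin: fixed aluminium waste bin, 170 by 170 mm, 190 mm high, origin at the centre of its underside. In its black lid a 124 by 124 mm opening, centred, filled by the green flap, which is flush with the lid's top. Inside it is 150 mm or more deep and empty
- flap (a joint): angle of the bin's green flap: 0 shut, grows to 1.25 rad as it swings down into the bin. Hinged along the opening's +x edge (bin frame x +61 mm, height 186 mm, axis along bin y), 122 mm long. A light spring holds it shut and shuts it again; pressing down on it with under 1 N near its middle opens it. A tin let go with about 45 mm of its height pushed in below the lid's top, somewhat towards the free (-x) edge, drops by itself; if it hangs, a light push on its top sends it in
- pestle: bystander: dark wooden pestle 130 mm long, up to 36 mm thick, lying along its own y on the ledge nearer the robot than the caddy; origin under its middle at ledge height. Leave it alone

How it is judged:
By the outcome, as a careful person would: the job done as asked, in the order asked, and still so for the second after the job is handed in, with the robot touching nothing.
It also fails if it takes over 144 s, if anything falls off the work surface, if the arm or the gripper's body presses on something with over 40 N, if the wrist force passes 120 N, or if a joint passes its speed limit or range.

## Working session

There is one attempt and no reset: what is moved stays moved. The work goes in short steps, Python scripts to look and compute and a shell command to move; the robot and the scene stay as the last step left them, time stands still between calls to the robot, and variables do not carry over. Pictures are saved under pics/ and viewed, at most 14 in all, crops included, and the job is handed in when it is done.

```bash
mkdir -p pics; cat > h.py <<'E'
import numpy as np, cv2
from workcell import manip
from scipy.spatial.transform import Rotation as R
def snap(n,f):
    o=manip.get_obs(); im=manip.camera(n); cv2.imwrite('pics/'+f,im[:,:,::-1]); return o,im
def cam(n,o=None):
    p=manip.camera_params(n)
    if n=='wrist':
        T=np.eye(4);T[:3,:3]=R.from_quat(o['ee_rot']).as_matrix();T[:3,3]=o['position']
        wc=T@np.array(p['T_tool_cam'])
    else: wc=np.linalg.inv(np.array(p['camera_from_world']))
    return p,wc
def ray2z(n,uv,z,o=None):
    p,wc=cam(n,o); f=192/np.tan(np.radians(p['fov_y'])/2)
    d=(np.array(uv,float)-[p['cx'],p['cy']])/f; s=d.copy()
    for _ in range(20): s=d/(1+p['k1']*(s@s))
    r=wc[:3,:3]@np.array([s[0],-s[1],-1]); c=wc[:3,3]
    return c+r*(z-c[2])/r[2]
def proj(n,X,o=None):
    p,wc=cam(n,o); f=192/np.tan(np.radians(p['fov_y'])/2)
    q=np.linalg.inv(wc)@np.r_[X,1]; s=np.array([q[0],-q[1]])/-q[2]
    return s*(1+p['k1']*(s@s))*f+[p['cx'],p['cy']]
def st():
    o=manip.get_obs();print(o['clock'],np.round(o['position'],4),np.round(R.from_quat(o['ee_rot']).as_matrix(),3).tolist(),np.round(o['ft_force'],1),o['grip_width'],o['grasp_force'])
    return o
E
python3 - <<'E'
from h import *
st()
a=snap('top','t0.png')[1];b=snap('scene','s0.png')[1]
for n in('top','scene','wrist'):print({k:np.round(v,3).tolist() for k,v in manip.camera_params(n).items()})
print(manip.grip_point_offset)
E
```

```text
0.0 [ 0.1465 -0.6072  0.2305] [[0.972, 0.235, -0.0], [0.235, -0.972, 0.001], [-0.0, -0.001, -1.0]] [-0.2 -1.  -0.4] 1.0001034989161555 0.0
{'fov_y': 43.184, 'cx': 254.561, 'cy': 193.723, 'k1': -0.136, 'camera_from_world': [[0.013, -1.0, 0.006, -0.026], [0.992, 0.014, 0.128, -0.557], [-0.129, 0.004, 0.992, -1.137], [0.0, 0.0, 0.0, 1.0]]}
{'fov_y': 46.882, 'cx': 249.041, 'cy': 189.415, 'k1': 0.048, 'camera_from_world': [[0.833, 0.553, -0.006, -0.464], [-0.322, 0.494, 0.807, 0.071], [0.449, -0.671, 0.59, -1.533], [0.0, 0.0, 0.0, 1.0]]}
{'fov_y': 71.444, 'cx': 252.315, 'cy': 190.374, 'k1': -0.026, 'T_tool_cam': [[0.002, 0.959, 0.283, 0.072], [1.0, -0.001, -0.002, 0.0], [-0.002, 0.283, -0.959, -0.142], [0.0, 0.0, 0.0, 1.0]]}
0.0187
```

View pics/t0.png

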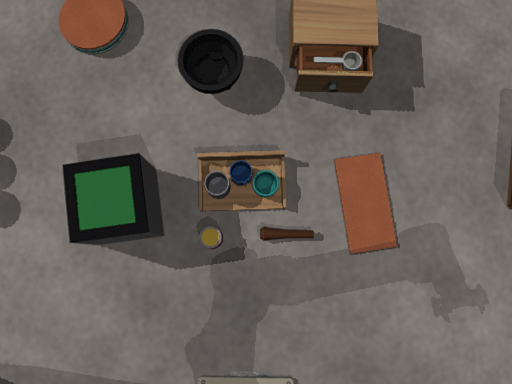

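View pics/s0.png

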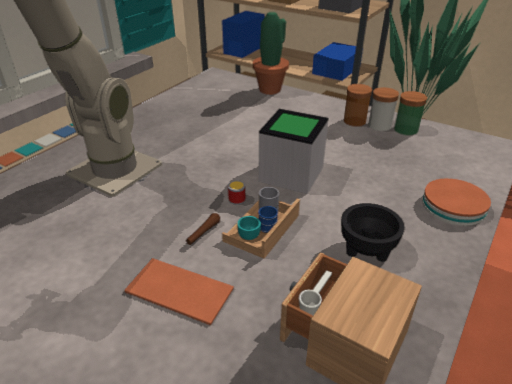

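The top view shows the cup at about (217,184), the bowl at (265,183), the blue tin at (241,172), the fresh tin at (210,238), the pestle at (287,234), the board at (366,203) and the bin flap at (105,198). I'll enlarge it for finer pixels.

```bash
python3 - <<'E'
from h import *
im=cv2.imread('pics/t0.png')
c=cv2.resize(im[145:253,190:322],None,fx=6,fy=5.5,interpolation=cv2.INTER_CUBIC)
c=cv2.resize(im[145:253,190:322],None,fx=5.5,fy=5.5,interpolation=cv2.INTER_CUBIC)
cv2.imwrite('pics/t0c.png',c)
for n,u,z in [('cup',(217,183.5),.087),('bowl',(265.5,182.5),.057),('tin',(241.5,172),.067),('fresh',(210.5,237.5),.055),('pL',(261,234),.018),('pR',(314,234.5),.01),
 ('b1',(335,159),.01),('b2',(380,153),.01),('b3',(397,246),.01),('b4',(351,253),.01),('f1',(75,170),.19),('f2',(129,166),.19),('f3',(134,226),.19),('f4',(80,230),.19),('bin1',(64,164),.19),('bin2',(139,155),.19),('bin3',(148,233),.19),('bin4',(70,241),.19)]:
    print(n,np.round(ray2z('top',u,z),4))
E
```

```text
cup [0.5733 0.069  0.087 ]
bowl [ 0.5819 -0.0443  0.057 ]
tin [0.6047 0.0131 0.067 ]
fresh [0.4494 0.0838 0.055 ]
pL [ 0.461  -0.0357  0.018 ]
pR [ 0.4617 -0.166   0.01  ]
b1 [ 0.6513 -0.2195  0.01  ]
b2 [ 0.669  -0.3347  0.01  ]
b3 [ 0.4351 -0.3732  0.01  ]
b4 [ 0.4172 -0.2575  0.01  ]
f1 [0.5833 0.3687 0.19  ]
f2 [0.5931 0.2504 0.19  ]
f3 [0.4655 0.2338 0.19  ]
f4 [0.4548 0.3499 0.19  ]
bin1 [0.5962 0.3943 0.19  ]
bin2 [0.6172 0.2299 0.19  ]
bin3 [0.4514 0.2035 0.19  ]
bin4 [0.4311 0.3707 0.19  ]
```

View pics/t0c.png

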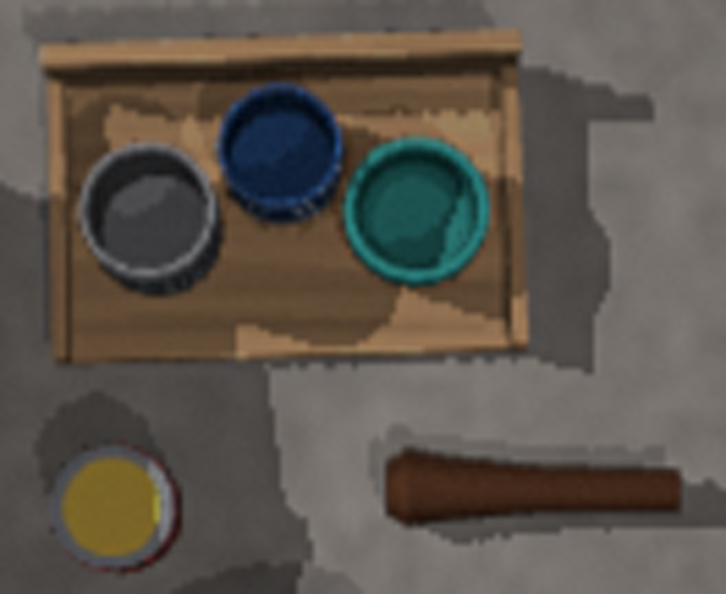

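The zoom shows the cup rim at crop (149,212), the bowl rim at (416,210), the tin rim at (281,148) and the fresh tin's lid at (112,506). I'm moving toward the caddy now.

```bash

python3 -m inch '[[[0.1,-0.1,0],[0,0,0]],[[0.2,-0.2,0],[0,0,0]],[[0.3,-0.3,0],[0,0,0]],[[0.4,-0.4,0],[0,0,0]],[[0.5,-0.5,0],[0,0,0]],[[0.6,-0.6,0],[0,0,0]],[[0.7,-0.7,0],[0,0,0]],[[0.8,-0.8,0],[0,0,0]],[[0.9,-0.9,0],[0,0,0]],[[1,-1,0],[0,0,0]]]' 0.95 30
python3 -m inch '[[[0.1,-0.1,0],[0,0,0]],[[0.2,-0.2,0],[0,0,0]],[[0.3,-0.3,0],[0,0,0]],[[0.4,-0.4,0],[0,0,0]],[[0.5,-0.5,0],[0,0,0]],[[0.6,-0.6,0],[0,0,0]],[[0.7,-0.7,0],[0,0,0]],[[0.8,-0.8,0],[0,0,0]],[[0.9,-0.9,0],[0,0,0]],[[1,-1,0],[0,0,0]]]'
```

```text
clock: 1.1
position: [0.2061, -0.5103, 0.2313]
ee_rot: [0.993, 0.118, 0.0, 0.0]
ft_force: [0.2, -0.3, 0.7]
grip_width: 0.949
grasp_force: 0.0
clock: 2.1
position: [0.2651, -0.4137, 0.2313]
ee_rot: [0.993, 0.118, 0.0, 0.0]
ft_force: [0.2, 0.5, 0.3]
grip_width: 0.951
grasp_force: 0.0
```

```bash

python3 -m inch '[[[0.1,-0.1,0],[0,0,0]],[[0.2,-0.2,0],[0,0,0]],[[0.3,-0.3,0],[0,0,0]],[[0.4,-0.4,0],[0,0,0]],[[0.5,-0.5,0],[0,0,0]],[[0.6,-0.6,0],[0,0,0]],[[0.7,-0.7,0],[0,0,0]],[[0.8,-0.8,0],[0,0,0]],[[0.9,-0.9,0],[0,0,0]],[[1,-1,0],[0,0,0]]]' >/dev/null
python3 -m inch '[[[0.1,-0.1,0],[0,0,0]],[[0.2,-0.2,0],[0,0,0]],[[0.3,-0.3,0],[0,0,0]],[[0.4,-0.4,0],[0,0,0]],[[0.5,-0.5,0],[0,0,0]],[[0.6,-0.6,0],[0,0,0]],[[0.7,-0.7,0],[0,0,0]],[[0.8,-0.8,0],[0,0,0]],[[0.9,-0.9,0],[0,0,0]],[[1,-1,0],[0,0,0]]]' >/dev/null
python3 -m inch '[[[0.1,-0.1,0],[0,0,0]],[[0.2,-0.2,0],[0,0,0]],[[0.3,-0.3,0],[0,0,0]],[[0.4,-0.4,0],[0,0,0]],[[0.5,-0.5,0],[0,0,0]],[[0.6,-0.6,0],[0,0,0]],[[0.7,-0.7,0],[0,0,0]],[[0.8,-0.8,0],[0,0,0]],[[0.9,-0.9,0],[0,0,0]],[[1,-1,0],[0,0,0]]]'
python3 -m inch '[[[0.1,-0.1,0],[0,0,-0.09]],[[0.2,-0.2,0],[0,0,-0.18]],[[0.3,-0.3,0],[0,0,-0.27]],[[0.4,-0.4,0],[0,0,-0.36]],[[0.5,-0.5,0],[0,0,-0.45]],[[0.6,-0.6,0],[0,0,-0.54]],[[0.7,-0.7,0],[0,0,-0.63]],[[0.8,-0.8,0],[0,0,-0.72]],[[0.9,-0.9,0],[0,0,-0.81]],[[1,-1,0],[0,0,-0.87]]]'
python3 -m inch '[[[0.1,0,0],[0,0,-0.09]],[[0.2,0,0],[0,0,-0.18]],[[0.3,0.05,0],[0,0,-0.27]],[[0.4,0.1,0],[0,0,-0.36]],[[0.5,0.15,0],[0,0,-0.45]],[[0.6,0.2,0],[0,0,-0.54]],[[0.7,0.25,0],[0,0,-0.63]],[[0.8,0.26,0],[0,0,-0.72]],[[0.9,0.26,0],[0,0,-0.81]],[[1,0.26,0],[0,0,-0.87]]]'
python3 - <<'E'
from h import *
st()
o,im=snap('wrist','w1.png')
cv2.imwrite('pics/w1b.png',cv2.resize(im[:,:,::-1],(800,600),interpolation=cv2.INTER_CUBIC))
E
```

```text
clock: 5.1
position: [0.4421, -0.1241, 0.2313]
ee_rot: [0.993, 0.118, 0.0, 0.0]
ft_force: [0.1, -0.3, -0.1]
grip_width: 0.949
grasp_force: 0.0
clock: 6.1
position: [0.501, -0.0275, 0.2313]
ee_rot: [0.895, 0.445, 0.0, -0.0]
ft_force: [1.4, -0.4, -0.2]
grip_width: 0.953
grasp_force: 0.0
clock: 7.1
position: [0.566, 0.0233, 0.2312]
ee_rot: [0.695, 0.719, 0.0, -0.0]
ft_force: [-0.5, 0.8, -0.1]
grip_width: 0.947
grasp_force: 0.0
7.1 [0.566  0.0233 0.2312] [[-0.035, 0.999, -0.0], [0.999, 0.035, 0.0], [0.0, -0.0, -1.0]] [-0.5  0.8 -0.1] 0.9468881706480295 0.0
```

View pics/w1b.png

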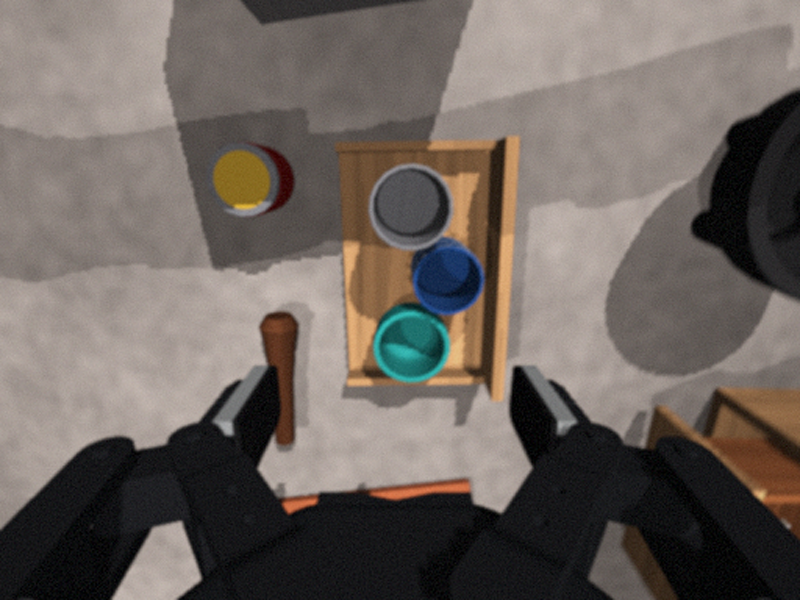

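The wrist view (at 800x600) shows the cup rim centre at (411,207), the bowl rim at (412,343), the blue tin rim at (449,277) and the fresh lid at (243,180). The back wall's top outer edge runs from (519,137) to (503,401).

```bash
python3 - <<'E'
from h import *
o=manip.get_obs()
for n,u,z in [('cup',(411,207),.087),('bowl',(412,343),.057),('tin',(449,277),.067),('fresh',(243,180),.055),('w1',(519,137),.062),('w2',(503,401),.062),('fl1',(337,147),.03),('fl2',(348,385),.03)]:
    print(n,np.round(ray2z('wrist',np.array(u)*.64,z,o)[:2],4))
for n,u,z in [('cup',(217.1,183.5),.087),('bowl',(265.6,183.2),.057),('tin',(241.1,171.9),.067),('fresh',(210.4,237),.055)]:
    print(n,np.round(ray2z('top',u,z)[:2],4))
E
```

```text
cup [0.5762 0.0755]
bowl [ 0.5839 -0.0356]
tin [0.6084 0.0234]
fresh [0.4526 0.088 ]
w1 [0.6507 0.1253]
w2 [ 0.6631 -0.0832]
fl1 [0.5187 0.115 ]
fl2 [ 0.5291 -0.0906]
cup [0.5733 0.0688]
bowl [ 0.5802 -0.0445]
tin [0.6049 0.014 ]
fresh [0.4505 0.0841]
```

```bash

python3 -m inch '[[[0.1,0,0.1],[0,0,0]],[[0.2,0.05,0.2],[0,0,0]],[[0.3,0.1,0.3],[0,0,0]],[[0.4,0.13,0.4],[0,0,0]],[[0.5,0.13,0.5],[0,0,0]],[[0.62,0.13,0.6],[0,0,0]],[[0.62,0.13,0.7],[0,0,0]],[[0.62,0.13,0.8],[0,0,0]],[[0.62,0.13,0.9],[0,0,0]],[[0.62,0.13,1],[0,0,0]]]' | head -2
python3 - <<'E'
from h import *
st()
o,im=snap('wrist','w2.png')
cv2.imwrite('pics/w2b.png',cv2.resize(im[:,:,::-1],(800,600),interpolation=cv2.INTER_CUBIC))
E
```

```text
clock: 8.15
position: [0.5745, 0.072, 0.1506]
8.15 [0.5745 0.072  0.1506] [[-0.032, 0.999, 0.0], [0.999, 0.032, -0.0], [-0.0, 0.0, -1.0]] [0.1 0.6 0.3] 0.9524791645892012 0.0
```

View pics/w2b.png

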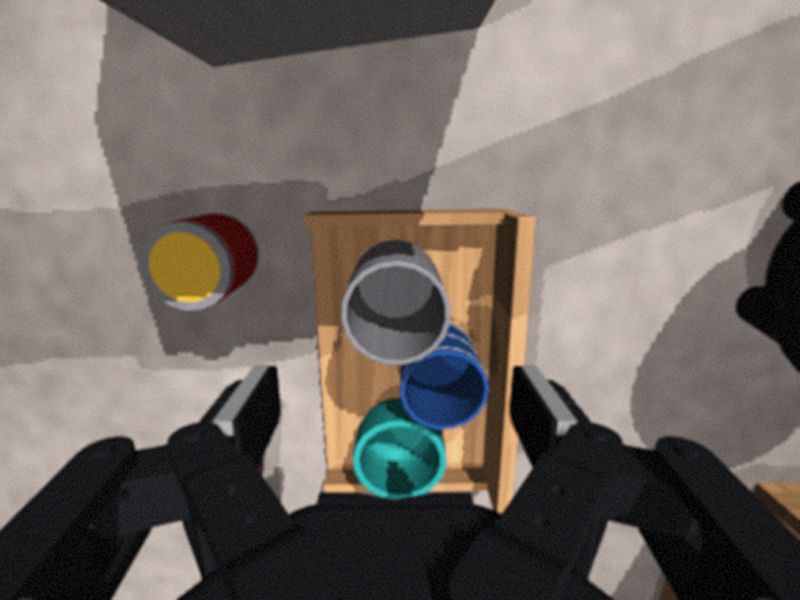

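The closer wrist view shows the cup rim centre at (396,308), the bowl rim at (400,456), the tin rim at (445,386) and the fresh lid at (187,262). The finger midline is at column 394.

```bash
python3 - <<'E'
from h import *
o=manip.get_obs()
for n,u,z in [('cup',(396,308),.087),('bowl',(400,456),.057),('tin',(445,386),.067),('fresh',(187,262),.055)]:
    print(n,np.round(ray2z('wrist',np.array(u)*.64,z,o)[:2],4))
for d in(0,0.019,-.01):print('tip',proj('wrist',np.array(o['position'])+[0,0,d],o)/.64)
E
```

```text
cup [0.575  0.0773]
bowl [ 0.5816 -0.0356]
tin [0.6064 0.0226]
fresh [0.453  0.0909]
tip [393.02574185 372.73588345]
tip [392.79236628 398.80119662]
tip [393.12822897 361.29313937]
```

```bash

python3 -m inch '[[[0,0,0.1],[0,0,0]],[[0,0,0.2],[0,0,0]],[[0.04,0,0.3],[0,0,0]],[[0.04,0,0.4],[0,0,0]],[[0.04,0,0.5],[0,0,0]],[[0.04,0,0.6],[0,0,0]],[[0.04,0,0.7],[0,0,0]],[[0.04,0,0.8],[0,0,0]],[[0.04,0,0.8],[0,0,0]],[[0.04,0,0.8],[0,0,0]]]'
python3 -m inch '[[[0,0,0.1],[0,0,0]],[[0,0,0.2],[0,0,0]],[[0,0,0.3],[0,0,0]],[[0,0,0.4],[0,0,0]],[[0,0,0.5],[0,0,0]],[[0,0,0.5],[0,0,0]],[[0,0,0.5],[0,0,0]],[[0,0,0.5],[0,0,0]],[[0,0,0.5],[0,0,0]],[[0,0,0.5],[0,0,0]]]'
python3 -m inch '[[[0,0,0],[0,0,0]],[[0,0,0],[0,0,0]],[[0,0,0],[0,0,0]],[[0,0,0],[0,0,0]],[[0,0,0],[0,0,0]],[[0,0,0],[0,0,0]],[[0,0,0],[0,0,0]],[[0,0,0],[0,0,0]],[[0,0,0],[0,0,0]],[[0,0,0],[0,0,0]]]' 0 25
python3 -c "from h import *;st()"
```

```text
clock: 9.2
position: [0.5743, 0.0758, 0.0873]
ee_rot: [0.695, 0.719, -0.0, -0.0]
ft_force: [0.1, -0.4, 0.2]
grip_width: 0.952
grasp_force: 0.0
clock: 10.2
position: [0.5745, 0.0758, 0.0476]
ee_rot: [0.695, 0.719, 0.0, 0.0]
ft_force: [0.3, 0.1, 0.2]
grip_width: 0.947
grasp_force: 0.0
clock: 11.2
position: [0.5745, 0.0758, 0.0476]
ee_rot: [0.696, 0.719, 0.0, 0.0]
ft_force: [-1.8, -1.0, 6.1]
grip_width: 0.678
grasp_force: 26.3
11.2 [0.5745 0.0758 0.0476] [[-0.033, 0.999, 0.0], [0.999, 0.033, -0.0], [-0.0, 0.0, -1.0]] [-1.8 -1.   6.1] 0.6776746978907952 26.34943180717528
```

```bash

python3 -m inch '[[[0,0,-0.1],[0,0,0]],[[0,0,-0.2],[0,0,0]],[[0,0,-0.3],[0,0,0]],[[0,0,-0.4],[0,0,0]],[[0,0,-0.5],[0,0,0]],[[0,0,-0.6],[0,0,0]],[[0,0,-0.7],[0,0,0]],[[0,0,-0.8],[0,0,0]],[[0,0,-0.9],[0,0,0]],[[0,0,-1],[0,0,0]]]'
python3 -m inch '[[[-0.1,0,0],[0,0,0]],[[-0.2,0,0],[0,0,0]],[[-0.3,0,0],[0,0,0]],[[-0.4,0,0],[0,0,0]],[[-0.5,0,0],[0,0,0]],[[-0.6,0,0],[0,0,0]],[[-0.7,0,0],[0,0,0]],[[-0.8,0,0],[0,0,0]],[[-0.9,0,0],[0,0,0]],[[-1,0,0],[0,0,0]]]'|head -2
python3 -m inch '[[[-0.1,0,0],[0,0,0]],[[-0.2,0,0],[0,0,0]],[[-0.3,0,0],[0,0,0]],[[-0.4,0,0],[0,0,0]],[[-0.5,0,0],[0,0,0]],[[-0.6,0,0],[0,0,0]],[[-0.7,0,0],[0,0,0]],[[-0.8,0,0],[0,0,0]],[[-0.9,0,0],[0,0,0]],[[-1,0,0],[0,0,0]]]'|head -2
python3 -m inch '[[[-0.1,0,0],[0,0,0]],[[-0.2,0,0],[0,0,0]],[[-0.3,0,0],[0,0,0]],[[-0.4,0,0],[0,0,0]],[[-0.5,0,0],[0,0,0]],[[-0.6,0,0],[0,0,0]],[[-0.7,0,0],[0,0,0]],[[-0.8,0,0],[0,0,0]],[[-0.9,0,0],[0,0,0]],[[-1,0,0],[0,0,0]]]'|head -2
python3 -m inch '[[[-0.1,0,0],[0,0,0]],[[-0.2,0.05,0],[0,0,0]],[[-0.3,0.1,0],[0,0,0]],[[-0.4,0.15,0],[0,0,0]],[[-0.5,0.2,0],[0,0,0]],[[-0.6,0.24,0],[0,0,0]],[[-0.7,0.24,0],[0,0,0]],[[-0.8,0.24,0],[0,0,0]],[[-0.9,0.24,0],[0,0,0]],[[-1,0.24,0],[0,0,0]]]'|head -2
python3 -m inch '[[[-0.1,0,0],[0,0,0]],[[-0.2,0,0],[0,0,0]],[[-0.3,0,0.05],[0,0,0]],[[-0.4,0,0.1],[0,0,0]],[[-0.45,0,0.15],[0,0,0]],[[-0.45,0,0.2],[0,0,0]],[[-0.45,0,0.25],[0,0,0]],[[-0.45,0,0.3],[0,0,0]],[[-0.45,0,0.3],[0,0,0]],[[-0.45,0,0.3],[0,0,0]]]'
python3 - <<'E'
from h import *
o,im=snap('wrist','w3.png');st()
cv2.imwrite('pics/w3b.png',cv2.resize(im[:,:,::-1],(512,384)))
E
```

```text
clock: 12.2
position: [0.5743, 0.0758, 0.128]
ee_rot: [0.695, 0.719, -0.0, 0.0]
ft_force: [-0.7, 0.1, -1.3]
grip_width: 0.674
grasp_force: 27.2
clock: 13.2
position: [0.5769, -0.0048, 0.1273]
clock: 14.2
position: [0.5796, -0.0848, 0.1273]
clock: 15.2
position: [0.5822, -0.1648, 0.1273]
clock: 16.2
position: [0.6038, -0.2442, 0.1273]
clock: 17.2
position: [0.6052, -0.2791, 0.1033]
ee_rot: [0.695, 0.719, 0.0, -0.0]
ft_force: [-0.6, -0.2, -1.5]
grip_width: 0.674
grasp_force: 27.2
17.25 [ 0.6053 -0.2792  0.1035] [[-0.033, 0.999, 0.0], [0.999, 0.033, -0.0], [-0.0, 0.0, -1.0]] [-0.5  0.4 -1. ] 0.674764951881425 27.208794560283422
```

View pics/w3b.png

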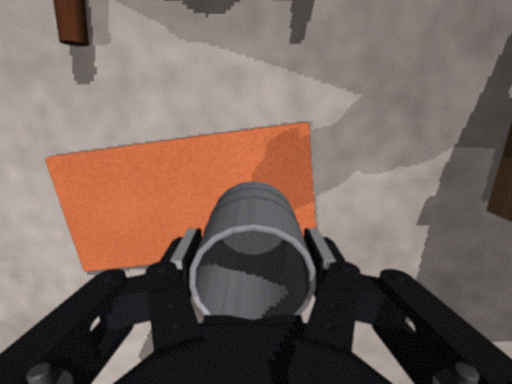

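The cup is held well over the board. Board corners are at pixels (47,157), (308,122) and (85,272).

```bash
python3 - <<'E'
from h import *
o=manip.get_obs()
P=[ray2z('wrist',u,.01,o)[:2] for u in [(47,157),(308,122),(85,272),(316,222)]]
print(np.round(P,4))
d=P[1]-P[0];print(np.linalg.norm(d),np.degrees(np.arctan2(d[1],d[0])))
d/=np.linalg.norm(d);n=np.array([d[1],-d[0]]);c=(P[0]+P[1])/2+.06*n;print('board',c)
q=np.array([.605,-.279])-c;print('cup in board',q@d,-q@n)
E
```

```text
[[ 0.4195 -0.2524]
 [ 0.6514 -0.2145]
 [ 0.4369 -0.3707]
 [ 0.6677 -0.3069]]
0.23496130232436266 9.266900928956138
board [ 0.54513445 -0.29266916]
cup in board 0.06128543005682993 0.003850388001775477
```

```bash

python3 -m inch '[[[0,0,0.1],[0,0,0]],[[0,0,0.2],[0,0,0]],[[0,0,0.3],[0,0,0]],[[0,0,0.4],[0,0,0]],[[0,0,0.5],[0,0,0]],[[0,0,0.6],[0,0,0]],[[0,0,0.67],[0,0,0]],[[0,0,0.7],[0,0,0]],[[0,0,0.72],[0,0,0]],[[0,0,0.72],[0,0,0]]]'
python3 -m inch '[[[0,0,0],[0,0,0]],[[0,0,0],[0,0,0]],[[0,0,0],[0,0,0]],[[0,0,0],[0,0,0]],[[0,0,0],[0,0,0]],[[0,0,0],[0,0,0]],[[0,0,-0.1],[0,0,0]],[[0,0,-0.2],[0,0,0]],[[0,0,-0.3],[0,0,0]],[[0,0,-0.4],[0,0,0]]]' 0.95
python3 -m inch '[[[0,0,-0.1],[0,0,0]],[[0,0,-0.2],[0,0,0]],[[0,0,-0.3],[0,0,0]],[[0,0,-0.4],[0,0,0]],[[0.1,0,-0.5],[0,0,0]],[[0.2,0,-0.6],[0,0,0]],[[0.3,0,-0.7],[0,0,0]],[[0.4,0,-0.7],[0,0,0]],[[0.5,0,-0.7],[0,0,0]],[[0.6,0,-0.7],[0,0,0]]]'
python3 -m inch '[[[0.1,0,0],[0,0,0]],[[0.2,0,0],[0,0,0]],[[0.3,-0.05,0],[0,0,0]],[[0.4,-0.1,0],[0,0,0]],[[0.5,-0.15,0],[0,0,0]],[[0.6,-0.19,0],[0,0,0]],[[0.7,-0.19,0],[0,0,0]],[[0.8,-0.19,0],[0,0,0]],[[0.9,-0.19,0],[0,0,0]],[[1,-0.19,0],[0,0,0]]]' | head -2
python3 -m inch '[[[0.1,0,0],[0,0,0]],[[0.2,0,0],[0,0,0]],[[0.3,0,0],[0,0,0]],[[0.4,0,0],[0,0,0]],[[0.5,0,0],[0,0,0]],[[0.6,0,0],[0,0,0]],[[0.7,0,0],[0,0,0]],[[0.8,0,0],[0,0,0]],[[0.9,0,0],[0,0,0]],[[1,0,0],[0,0,0]]]'|head -2
python3 -m inch '[[[0.1,0,0],[0,0,0]],[[0.2,0,0],[0,0,0]],[[0.3,0,0],[0,0,0]],[[0.4,0,0],[0,0,0]],[[0.44,0,0],[0,0,0]],[[0.44,0,0],[0,0,0]],[[0.44,0,0],[0,0,0]],[[0.44,0,0],[0,0,0]],[[0.44,0,0],[0,0,0]],[[0.44,0,0],[0,0,0]]]'
python3 - <<'E'
from h import *
o,im=snap('wrist','w4.png');st()
E
```

```text
clock: 18.25
position: [0.6053, -0.2794, 0.046]
ee_rot: [0.695, 0.719, 0.0, 0.0]
ft_force: [-1.6, 0.2, -1.7]
grip_width: 0.678
grasp_force: 27.2
clock: 19.25
position: [0.6054, -0.2795, 0.0789]
ee_rot: [0.696, 0.719, 0.0, 0.0]
ft_force: [0.0, -0.4, 0.1]
grip_width: 0.948
grasp_force: 0.0
clock: 20.25
position: [0.6033, -0.2305, 0.1333]
ee_rot: [0.695, 0.719, -0.0, -0.0]
ft_force: [0.5, 0.2, 0.4]
grip_width: 0.95
grasp_force: 0.0
clock: 21.25
position: [0.5858, -0.1512, 0.1337]
clock: 22.25
position: [0.5831, -0.0713, 0.1337]
clock: 23.25
position: [0.582, -0.0371, 0.1337]
ee_rot: [0.696, 0.718, -0.0, 0.0]
ft_force: [0.0, 0.2, 0.4]
grip_width: 0.948
grasp_force: 0.0
23.3 [ 0.582  -0.037   0.1337] [[-0.032, 0.999, 0.0], [0.999, 0.032, -0.0], [-0.0, 0.0, -1.0]] [ 0.5 -0.5 -0. ] 0.9475395913452829 0.0
```

View pics/w4.png

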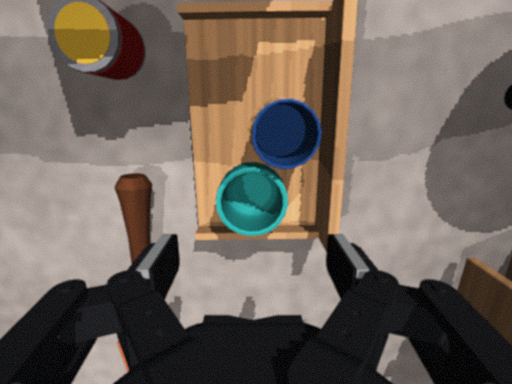

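The bowl rim centre is at (252,200), the tin rim at (286,133) and the fresh lid at (83,32).

```bash
python3 - <<'E'
from h import *
o=manip.get_obs()
for n,u,z in [('bowl',(252,200),.057),('tin',(286.5,133),.067),('fresh',(83,33),.055)]:
    print(n,np.round(ray2z('wrist',u,z,o)[:2],4))
E
```

```text
bowl [ 0.5823 -0.0389]
tin [0.6069 0.0197]
fresh [0.4516 0.0876]
```

```bash

python3 -m inch '[[[0,0,0.1],[0,0,0]],[[0,0,0.2],[0,0,0]],[[0,0,0.3],[0,0,0]],[[0,0,0.4],[0,0,0]],[[0,0,0.5],[0,0,0]],[[0,0,0.6],[0,0,0]],[[0,0,0.7],[0,0,0]],[[0,0,0.8],[0,0,0]],[[0,0,0.9],[0,0,0]],[[0,0,1],[0,0,0]]]'|head -2
python3 -m inch '[[[0,0,0.1],[0,0,0]],[[0,0,0.2],[0,0,0]],[[0,0,0.3],[0,0,0]],[[0,0,0.35],[0,0,0]],[[0,0,0.35],[0,0,0]],[[0,0,0.35],[0,0,0]],[[0,0,0.35],[0,0,0]],[[0,0,0.35],[0,0,0]],[[0,0,0.35],[0,0,0]],[[0,0,0.35],[0,0,0]]]'|head -4
python3 -m inch '[[[0,0,0],[0,0,0]],[[0,0,0],[0,0,0]],[[0,0,0],[0,0,0]],[[0,0,0],[0,0,0]],[[0,0,0],[0,0,0]],[[0,0,0],[0,0,0]],[[0,0,0],[0,0,0]],[[0,0,0],[0,0,0]],[[0,0,0],[0,0,0]],[[0,0,0],[0,0,0]]]' 0 30
python3 -m inch '[[[0,0,-0.1],[0,0,0]],[[0,0,-0.2],[0,0,0]],[[0,0,-0.3],[0,0,0]],[[0,0,-0.4],[0,0,0]],[[0,0,-0.5],[0,0,0]],[[0,0,-0.6],[0,0,0]],[[0,0,-0.7],[0,0,0]],[[0,0,-0.8],[0,0,0]],[[0,0,-0.9],[0,0,0]],[[0,0,-1],[0,0,0]]]'
```

```text
clock: 24.3
position: [0.582, -0.0368, 0.053]
clock: 25.3
position: [0.5821, -0.0368, 0.0258]
ee_rot: [0.695, 0.719, 0.0, 0.0]
ft_force: [0.4, 0.9, 0.6]
clock: 26.3
position: [0.5822, -0.0368, 0.0261]
ee_rot: [0.695, 0.719, 0.0, 0.0]
ft_force: [-2.2, 0.5, 5.0]
grip_width: 0.735
grasp_force: 32.7
clock: 27.3
position: [0.582, -0.0368, 0.1064]
ee_rot: [0.695, 0.719, -0.0, 0.0]
ft_force: [0.2, 0.4, -1.2]
grip_width: 0.731
grasp_force: 32.9
```

```bash

python3 -m inch '[[[-0.1,-0.07,0],[0,0,0]],[[-0.2,-0.14,0],[0,0,0]],[[-0.3,-0.21,0],[0,0,0]],[[-0.4,-0.28,0],[0,0,0]],[[-0.5,-0.35,0],[0,0,0]],[[-0.6,-0.42,0],[0,0,0]],[[-0.7,-0.49,0],[0,0,0]],[[-0.8,-0.56,0],[0,0,0]],[[-0.9,-0.63,0],[0,0,0]],[[-1,-0.7,0],[0,0,0]]]'|head -2
python3 -m inch '[[[-0.1,-0.06,0],[0,0,0]],[[-0.2,-0.12,0],[0,0,0]],[[-0.3,-0.18,0],[0,0,0]],[[-0.4,-0.24,0],[0,0,0]],[[-0.5,-0.3,0],[0,0,0]],[[-0.6,-0.36,0],[0,0,0]],[[-0.7,-0.42,0],[0,0,0]],[[-0.8,-0.48,0],[0,0,0]],[[-0.9,-0.54,0],[0,0,0]],[[-1,-0.6,0],[0,0,0]]]'|head -2
python3 -m inch '[[[-0.1,0,0],[0,0,0]],[[-0.2,0,0],[0,0,0]],[[-0.3,0,0],[0,0,0]],[[-0.4,0,0],[0,0,0]],[[-0.5,0,0],[0,0,0]],[[-0.6,0,0],[0,0,0]],[[-0.7,0,0],[0,0,0]],[[-0.8,0,0],[0,0,0]],[[-0.9,0,0],[0,0,0]],[[-1,0,0],[0,0,0]]]'|head -2
python3 -m inch '[[[-0.1,0,0],[0,0,0]],[[-0.2,0,0],[0,0,0]],[[-0.26,0,0.1],[0,0,0]],[[-0.26,0,0.2],[0,0,0]],[[-0.26,0,0.3],[0,0,0]],[[-0.26,0,0.4],[0,0,0]],[[-0.26,0,0.5],[0,0,0]],[[-0.26,0,0.6],[0,0,0]],[[-0.26,0,0.7],[0,0,0]],[[-0.26,0,0.8],[0,0,0]]]'|head -2
python3 -m inch '[[[0,0,0.05],[0,0,0]],[[0,0,0.1],[0,0,0]],[[0,0,0.15],[0,0,0]],[[0,0,0.2],[0,0,0]],[[0,0,0.22],[0,0,0]],[[0,0,0.22],[0,0,0]],[[0,0,0.22],[0,0,0]],[[0,0,0.22],[0,0,0]],[[0,0,0.22],[0,0,0]],[[0,0,0.22],[0,0,0]]]'
```

```text
clock: 28.3
position: [0.5282, -0.1193, 0.1057]
clock: 29.3
position: [0.4829, -0.2008, 0.1057]
clock: 30.3
position: [0.4859, -0.2808, 0.1057]
clock: 31.3
position: [0.4866, -0.3008, 0.041]
clock: 32.3
position: [0.4866, -0.3009, 0.0241]
ee_rot: [0.695, 0.719, 0.0, 0.0]
ft_force: [-0.4, -0.7, -0.4]
grip_width: 0.732
grasp_force: 33.0
```

```bash

python3 -m inch '[[[0,0,0],[0,0,0]],[[0,0,0],[0,0,0]],[[0,0,0],[0,0,0]],[[0,0,0],[0,0,0]],[[0,0,0],[0,0,0]],[[0,0,0],[0,0,0]],[[0,0,-0.1],[0,0,0]],[[0,0,-0.2],[0,0,0]],[[0,0,-0.3],[0,0,0]],[[0,0,-0.4],[0,0,0]]]' 0.95
python3 -m inch '[[[0,0,-0.1],[0,0,0]],[[0,0,-0.2],[0,0,0]],[[0,0,-0.3],[0,0,0]],[[0,0,-0.4],[0,0,0]],[[0.1,0,-0.5],[0,0,0]],[[0.2,0,-0.6],[0,0,0]],[[0.3,0,-0.7],[0,0,0]],[[0.4,0,-0.8],[0,0,0]],[[0.5,0,-0.9],[0,0,0]],[[0.6,0,-1],[0,0,0]]]'|head -2
python3 -m inch '[[[0.1,0.08,0],[0,0,-0.1]],[[0.2,0.16,0],[0,0,-0.2]],[[0.3,0.24,0],[0,0,-0.3]],[[0.4,0.32,0],[0,0,-0.4]],[[0.5,0.4,0],[0,0,-0.5]],[[0.6,0.48,0],[0,0,-0.6]],[[0.7,0.56,0],[0,0,-0.7]],[[0.8,0.64,0],[0,0,-0.8]],[[0.9,0.72,0],[0,0,-0.9]],[[1,0.8,0],[0,0,-1]]]' |head -2
python3 -m inch '[[[0.06,0.1,0],[0,0,0]],[[0.12,0.2,0],[0,0,0]],[[0.18,0.3,0],[0,0,0]],[[0.24,0.4,0],[0,0,0]],[[0.3,0.5,0],[0,0,0]],[[0.36,0.6,0],[0,0,0]],[[0.42,0.7,0],[0,0,0]],[[0.48,0.8,0],[0,0,0]],[[0.54,0.9,0],[0,0,0]],[[0.6,1,0],[0,0,0]]]' |head -2
python3 -m inch '[[[0.05,0.1,0],[0,0,-0.1]],[[0.1,0.2,0],[0,0,-0.2]],[[0.15,0.3,0],[0,0,-0.3]],[[0.2,0.4,0],[0,0,-0.4]],[[0.25,0.5,0],[0,0,-0.5]],[[0.3,0.6,0],[0,0,-0.6]],[[0.35,0.7,0],[0,0,-0.7]],[[0.4,0.8,0],[0,0,-0.8]],[[0.45,0.9,0],[0,0,-0.9]],[[0.49,1,0],[0,0,-1]]]' 0.8
python3 -m inch '[[[-0.1,0.1,0],[0,0,0]],[[-0.18,0.18,0],[0,0,0]],[[-0.18,0.18,0],[0,0,0]],[[-0.18,0.18,0],[0,0,0]],[[-0.18,0.18,0],[0,0,0]],[[-0.18,0.18,0],[0,0,0]],[[-0.18,0.18,0],[0,0,0]],[[-0.18,0.18,0],[0,0,0]],[[-0.18,0.18,0],[0,0,0]],[[-0.18,0.18,0],[0,0,0]]]' >/dev/null
python3 - <<'E'
from h import *
o,im=snap('wrist','w5.png');st();print(o['joint_pos'])
E
```

```text
clock: 33.3
position: [0.4868, -0.301, 0.0572]
ee_rot: [0.695, 0.719, 0.0, 0.0]
ft_force: [-0.7, -0.1, -1.0]
grip_width: 0.951
grasp_force: 0.0
clock: 34.3
position: [0.485, -0.2521, 0.1368]
clock: 35.3
position: [0.5465, -0.1702, 0.1365]
clock: 36.3
position: [0.5662, -0.0789, 0.1361]
clock: 37.3
position: [0.5922, 0.0063, 0.1361]
ee_rot: [-0.018, 1.0, -0.0, -0.0]
ft_force: [1.5, 0.1, 0.5]
grip_width: 0.802
grasp_force: 0.0
38.35 [0.606  0.0204 0.1361] [[-0.999, -0.033, 0.0], [-0.033, 0.999, -0.0], [-0.0, -0.0, -1.0]] [ 0.5 -0.   0.5] 0.800427626356975 0.0
[ 0.63995522  0.56056939 -1.00217745  1.59034297  0.48954608  1.2631726
  1.1588602 ]
```

View pics/w5.png

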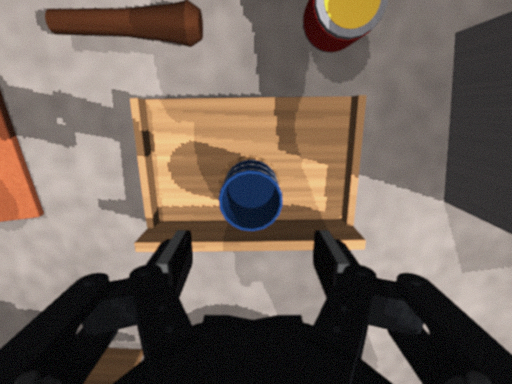

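The blue tin's rim centre is at (251,199), centred between the fingers.

```bash
python3 - <<'E'
from h import *
o=manip.get_obs()
print(ray2z('wrist',(251,199),.067,o), ray2z('wrist',(347,5),.055,o))
for q in [(.605,.02,.067)]: print(proj('wrist',q,o))
E
```

```text
[0.60437034 0.01888557 0.067     ] [0.45623956 0.08441028 0.055     ]
[252.3100086  199.76049415]
```

```bash

python3 -m inch '[[[0,0,0.1],[0,0,0]],[[0,0,0.2],[0,0,0]],[[0,0,0.3],[0,0,0]],[[0,0,0.4],[0,0,0]],[[0,0,0.5],[0,0,0]],[[0,0,0.6],[0,0,0]],[[0,0,0.7],[0,0,0]],[[0,0,0.8],[0,0,0]],[[0,0,0.9],[0,0,0]],[[0,0,1],[0,0,0]]]'|head -2
python3 -m inch '[[[0,0,0.1],[0,0,0]],[[0,0,0.2],[0,0,0]],[[0,0,0.23],[0,0,0]],[[0,0,0.23],[0,0,0]],[[0,0,0.23],[0,0,0]],[[0,0,0.23],[0,0,0]],[[0,0,0.23],[0,0,0]],[[0,0,0.23],[0,0,0]],[[0,0,0.23],[0,0,0]],[[0,0,0.23],[0,0,0]]]'|head -4
python3 -m inch '[[[0,0,0],[0,0,0]],[[0,0,0],[0,0,0]],[[0,0,0],[0,0,0]],[[0,0,0],[0,0,0]],[[0,0,0],[0,0,0]],[[0,0,0],[0,0,0]],[[0,0,0],[0,0,0]],[[0,0,0],[0,0,0]],[[0,0,0],[0,0,0]],[[0,0,0],[0,0,0]]]' 0 20
python3 -m inch '[[[0,0,-0.1],[0,0,0]],[[0,0,-0.2],[0,0,0]],[[0,0,-0.3],[0,0,0]],[[0,0,-0.4],[0,0,0]],[[0,0,-0.5],[0,0,0]],[[0,0,-0.6],[0,0,0]],[[0,0,-0.7],[0,0,0]],[[0,0,-0.8],[0,0,0]],[[0,0,-0.9],[0,0,0]],[[0,0,-1],[0,0,0]]]'
python3 - <<'E'
from h import *
o,im=snap('wrist','w6.png')
E
```

```text
clock: 39.35
position: [0.606, 0.0204, 0.0554]
clock: 40.35
position: [0.6061, 0.0204, 0.0377]
ee_rot: [-0.016, 1.0, -0.0, 0.0]
ft_force: [-0.5, -0.0, 0.8]
clock: 41.35
position: [0.6062, 0.0204, 0.0379]
ee_rot: [-0.016, 1.0, -0.0, 0.0]
ft_force: [-1.3, -0.4, 5.3]
grip_width: 0.629
grasp_force: 21.6
clock: 42.35
position: [0.606, 0.0204, 0.1184]
ee_rot: [-0.016, 1.0, -0.0, 0.0]
ft_force: [0.3, 0.6, -0.6]
grip_width: 0.627
grasp_force: 21.4
```

View pics/w6.png

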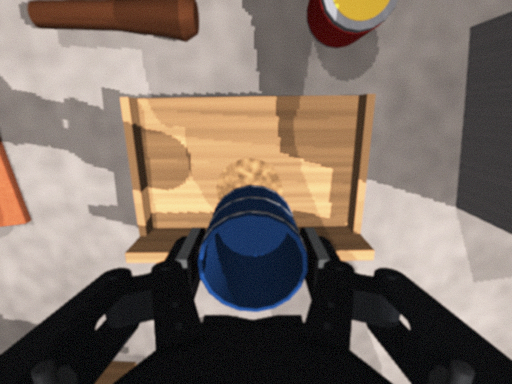

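The tin is lifted and the cork mark shows around column 250, rows from 158. Next is the bin.

```bash

python3 -m inch '[[[0,0.06,-0.1],[0,0,0]],[[0,0.12,-0.2],[0,0,0]],[[0,0.18,-0.3],[0,0,0]],[[0,0.24,-0.4],[0,0,0]],[[0,0.3,-0.5],[0,0,0]],[[0,0.36,-0.6],[0,0,0]],[[0,0.42,-0.7],[0,0,0]],[[0,0.48,-0.8],[0,0,0]],[[0,0.54,-0.9],[0,0,0]],[[0,0.6,-1],[0,0,0]]]'|head -2
python3 -m inch '[[[0.05,0.1,-0.1],[0,0,0]],[[0.1,0.2,-0.2],[0,0,0]],[[0.15,0.3,-0.3],[0,0,0]],[[0.2,0.4,-0.4],[0,0,0]],[[0.25,0.5,-0.5],[0,0,0]],[[0.3,0.6,-0.5],[0,0,0]],[[0.35,0.7,-0.5],[0,0,-0.03]],[[0.4,0.8,-0.5],[0,0,-0.06]],[[0.45,0.9,-0.5],[0,0,-0.1]],[[0.5,1,-0.5],[0,0,-0.13]]]'|head -2
python3 -m inch '[[[0.05,0.1,0],[0,0,0]],[[0.1,0.2,0],[0,0,0]],[[0.15,0.3,0],[0,0,0]],[[0.2,0.4,0],[0,0,0]],[[0.25,0.5,0],[0,0,0]],[[0.3,0.6,0],[0,0,0]],[[0.35,0.7,0],[0,0,0]],[[0.4,0.8,0],[0,0,0]],[[0.4,0.9,0],[0,0,0]],[[0.4,1,0],[0,0,0]]]'
python3 - <<'E'
from h import *
o,im=snap('wrist','w7.png');st()
E
```

```text
clock: 43.4
position: [0.6044, 0.0687, 0.1984]
clock: 44.4
position: [0.5614, 0.1476, 0.2374]
clock: 45.4
position: [0.5194, 0.2226, 0.2377]
ee_rot: [-0.067, 0.998, -0.0, 0.0]
ft_force: [-0.1, 0.3, -0.8]
grip_width: 0.628
grasp_force: 21.4
45.45 [0.5189 0.224  0.2378] [[-0.991, -0.136, 0.0], [-0.136, 0.991, 0.001], [-0.0, 0.001, -1.0]] [-1.   0.4 -0.6] 0.6315624398938621 21.365729179233313
```

View pics/w7.png

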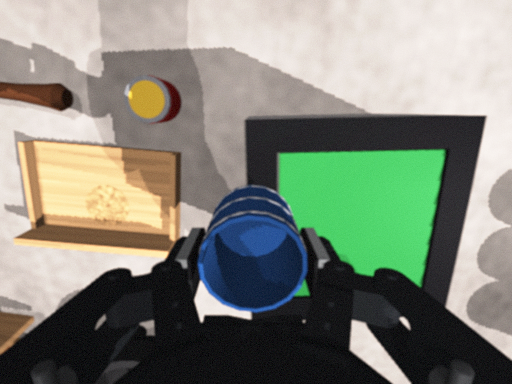

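The lid's near corners are at (246,118) and (485,116). The flap's near corners are at (277,153) and (445,150), and its far right corner is around (424,284). The cork mark is at about (108,203).

```bash
python3 - <<'E'
from h import *
o=manip.get_obs()
P=[ray2z('wrist',u,.19,o)[:2] for u in [(246,118),(485,116),(277,153),(445,150),(424,284)]]
print(np.round(P,4))
for a,b in((0,1),(2,3)):
    d=P[b]-P[a];L=np.linalg.norm(d);d/=L;n=np.array([d[1],-d[0]])
    print(L,np.degrees(np.arctan2(-d[0],d[1])),(P[a]+P[b])/2+n*(.085 if a==0 else .062))
print(ray2z('wrist',(108,203),.012,o),ray2z('wrist',(147,99),.055,o))
E
```

```text
[[0.4527 0.2101]
 [0.4274 0.3755]
 [0.4736 0.2352]
 [0.4545 0.3549]
 [0.565  0.3758]]
0.16725181355308716 8.69630268004027 [0.52407953 0.30564499]
0.12117405783902171 9.093274385389858 [0.52526779 0.30482439]
[0.6039609  0.02106686 0.012     ] [0.45027937 0.09056855 0.055     ]
```

```bash

python3 -m inch '[[[0,0.1,0],[0,0,0]],[[0,0.2,0],[0,0,0]],[[0,0.3,0],[0,0,0]],[[0,0.4,0],[0,0,0]],[[0,0.5,0],[0,0,0]],[[0,0.6,0],[0,0,0]],[[0,0.7,0],[0,0,0]],[[0,0.8,0],[0,0,0]],[[-0.02,0.9,0],[0,0,0]],[[-0.02,0.99,0],[0,0,0]]]'|head -2
python3 -m inch '[[[0,0,0.1],[0,0,0]],[[0,0,0.2],[0,0,0]],[[0,0,0.3],[0,0,0]],[[0,0,0.4],[0,0,0]],[[0,0,0.5],[0,0,0]],[[0,0,0.6],[0,0,0]],[[0,0,0.7],[0,0,0]],[[0,0,0.8],[0,0,0]],[[0,0,0.85],[0,0,0]],[[0,0,0.85],[0,0,0]]]'
python3 - <<'E'
from h import *
o,im=snap('wrist','w8.png');_,b=snap('top','t8.png')
b=cv2.resize(b[140:260,40:200],(512,384))
cv2.imwrite('pics/c8.png',cv2.resize(np.hstack([im,b])[:,:,::-1],(800,300)))
E
```

```text
clock: 46.45
position: [0.5104, 0.3014, 0.2377]
clock: 47.45
position: [0.5101, 0.3005, 0.169]
ee_rot: [-0.067, 0.998, -0.0, -0.0]
ft_force: [-0.2, 0.9, -1.0]
grip_width: 0.631
grasp_force: 21.4
```

View pics/c8.png

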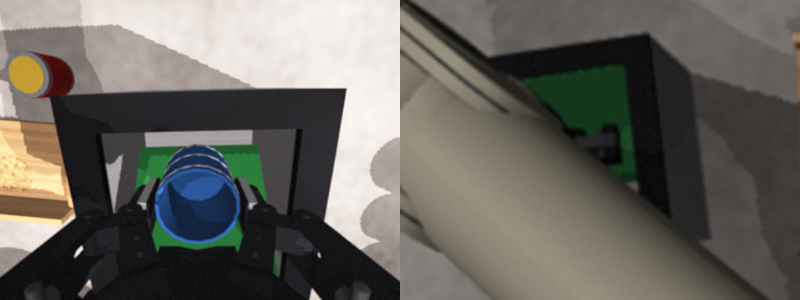

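The flap has swung down with its free edge on the robot's side, as expected, and the tin is in. Releasing it.

```bash

python3 -m inch '[[[0,0,0],[0,0,0]],[[0,0,0],[0,0,0]],[[0,0,0],[0,0,0]],[[0,0,0],[0,0,0]],[[0,0,0],[0,0,0]],[[0,0,0],[0,0,0]],[[0,0,0],[0,0,0]],[[0,0,-0.1],[0,0,0]],[[0,0,-0.2],[0,0,0]],[[0,0,-0.3],[0,0,0]]]' 0.85
python3 -m inch '[[[0,0,-0.1],[0,0,0]],[[0,0,-0.2],[0,0,0]],[[0,0,-0.3],[0,0,0]],[[0,0,-0.4],[0,0,0]],[[0,0,-0.5],[0,0,0]],[[0,0,-0.6],[0,0,0]],[[0,0,-0.6],[0,0,0]],[[0,0,-0.6],[0,0,0]],[[0,0,-0.6],[0,0,0]],[[0,0,-0.6],[0,0,0]]]'
python3 - <<'E'
from h import *
o,im=snap('wrist','w9.png')
cv2.imwrite('pics/w9s.png',cv2.resize(im[:,:,::-1],(400,300)))
E
```

```text
clock: 48.55
position: [0.5105, 0.3009, 0.1948]
ee_rot: [-0.067, 0.998, 0.0, 0.0]
ft_force: [0.6, 0.6, -0.1]
grip_width: 0.849
grasp_force: 0.0
clock: 49.55
position: [0.5102, 0.3006, 0.2413]
ee_rot: [-0.067, 0.998, -0.0, -0.0]
ft_force: [-0.4, 0.3, -0.1]
grip_width: 0.854
grasp_force: 0.0
```

View pics/w9s.png

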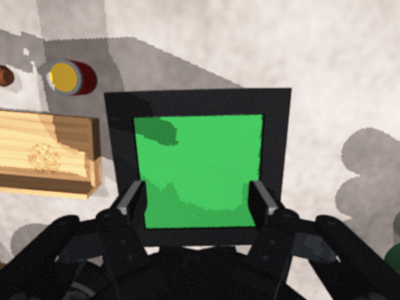

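The flap is closed with the tin inside. The fresh tin is next.

```bash

python3 -m inch '[[[0.04,-0.1,0],[0,0,0]],[[0.08,-0.2,0],[0,0,0]],[[0.12,-0.3,0],[0,0,0]],[[0.16,-0.4,0],[0,0,0]],[[0.2,-0.5,0],[0,0,0]],[[0.24,-0.6,0],[0,0,0]],[[0.28,-0.7,0],[0,0,0]],[[0.32,-0.8,0],[0,0,0]],[[0.36,-0.9,0],[0,0,0]],[[0.4,-1,0],[0,0,0]]]' |head -2
python3 -m inch '[[[0.04,-0.1,0],[0,0,0]],[[0.08,-0.2,0],[0,0,0]],[[0.12,-0.3,0],[0,0,0]],[[0.16,-0.4,0],[0,0,0]],[[0.2,-0.5,0],[0,0,0]],[[0.24,-0.6,0],[0,0,0]],[[0.28,-0.7,0],[0,0,0]],[[0.32,-0.8,0],[0,0,0]],[[0.36,-0.9,0],[0,0,0]],[[0.4,-1,0],[0,0,0]]]' |head -2
python3 -m inch '[[[0.05,-0.1,0],[0,0,0]],[[0.1,-0.2,0.1],[0,0,0]],[[0.15,-0.3,0.2],[0,0,0.05]],[[0.2,-0.4,0.3],[0,0,0.1]],[[0.25,-0.5,0.4],[0,0,0.13]],[[0.29,-0.52,0.5],[0,0,0.13]],[[0.29,-0.52,0.6],[0,0,0.13]],[[0.29,-0.52,0.7],[0,0,0.13]],[[0.29,-0.52,0.85],[0,0,0.13]],[[0.29,-0.52,1],[0,0,0.13]]]'
cat > disc.py <<'E'
from h import *
o,im=snap('wrist','d.png');st()
h=cv2.cvtColor(im,cv2.COLOR_RGB2HSV)
m=cv2.inRange(h,(20,120,80),(35,255,255))
n,l,s,c=cv2.connectedComponentsWithStats(m)
for i in range(1,n):
    if s[i,4]>300:
        cn=cv2.findContours((l==i).astype('uint8'),0,2)[0]; e=cv2.fitEllipse(max(cn,key=len))
        print(s[i],c[i],e,'fresh',ray2z('wrist',e[0],.055,o))
E
python3 disc.py
```

```text
clock: 50.6
position: [0.4892, 0.2165, 0.2417]
clock: 51.6
position: [0.4683, 0.1329, 0.2417]
clock: 52.6
position: [0.4511, 0.0896, 0.1607]
ee_rot: [-0.017, 1.0, 0.0, 0.0]
ft_force: [-0.3, -0.3, -0.1]
grip_width: 0.851
grasp_force: 0.0
52.65 [0.45   0.0892 0.1589] [[-0.999, -0.033, -0.002], [-0.033, 0.999, 0.0], [0.002, 0.0, -1.0]] [-1.6 -1.4 -2.5] 0.8484768787939143 0.0
[ 230  167   43   42 1397] [250.76091625 187.58983536] ((250.7506561279297, 187.57252502441406), (40.6950798034668, 41.90736770629883), 92.59120178222656) fresh [0.44993402 0.08768835 0.055     ]
```

```bash

python3 -m inch '[[[0,0,0.1],[0,0,0]],[[0,0,0.2],[0,0,0]],[[0,0,0.3],[0,0,0]],[[0,0,0.4],[0,0,0]],[[0,0,0.5],[0,0,0]],[[0,0,0.6],[0,0,0]],[[0,0,0.7],[0,0,0]],[[0,0,0.75],[0,0,0]],[[0,0,0.75],[0,0,0]],[[0,0,0.75],[0,0,0]]]'
python3 -c "
from h import *
st();print(np.round(manip.get_obs()['joint_pos'],2))"; python3 disc.py
```

```text
clock: 53.65
position: [0.4511, 0.0894, 0.1018]
ee_rot: [-0.016, 1.0, 0.0, 0.0]
ft_force: [-0.2, -0.2, 0.3]
grip_width: 0.849
grasp_force: 0.0
53.65 [0.4511 0.0894 0.1018] [[-0.999, -0.033, 0.0], [-0.033, 0.999, 0.0], [-0.0, 0.0, -1.0]] [-0.2 -0.2  0.3] 0.8490923845423026 0.0
[ 0.77  0.27 -1.15  1.99  0.28  1.06  1.09]
53.7 [0.4512 0.0893 0.102 ] [[-0.999, -0.033, 0.0], [-0.033, 0.999, -0.0], [-0.0, -0.0, -1.0]] [-1.   0.5 -0.3] 0.8500465715317012 0.0
[ 224  183   55   53 2269] [250.75363596 209.10312913] ((250.7404327392578, 209.08551025390625), (51.23469924926758, 54.55229568481445), 90.07072448730469) fresh [0.45018138 0.08784857 0.055     ]
```

```bash

python3 -m inch '[[[0.01,-0.02,0.1],[0,0,0]],[[0.01,-0.02,0.2],[0,0,0]],[[0.01,-0.02,0.3],[0,0,0]],[[0.01,-0.02,0.4],[0,0,0]],[[0.01,-0.02,0.5],[0,0,0]],[[0.01,-0.02,0.6],[0,0,0]],[[0.01,-0.02,0.7],[0,0,0]],[[0.01,-0.02,0.8],[0,0,0]],[[0.01,-0.02,0.9],[0,0,0]],[[0.01,-0.02,1],[0,0,0]]]'|head -2
python3 -m inch '[[[0,0,0],[0,0,0]],[[0,0,0],[0,0,0]],[[0,0,0],[0,0,0]],[[0,0,0],[0,0,0]],[[0,0,0],[0,0,0]],[[0,0,0],[0,0,0]],[[0,0,0],[0,0,0]],[[0,0,0],[0,0,0]],[[0,0,0],[0,0,0]],[[0,0,0],[0,0,0]]]' 0 30
python3 -m inch '[[[0,0,-0.1],[0,0,0]],[[0,0,-0.2],[0,0,0]],[[0,0,-0.3],[0,0,0]],[[0,0,-0.4],[0,0,0]],[[0,0,-0.5],[0,0,0]],[[0,0,-0.6],[0,0,0]],[[0,0,-0.7],[0,0,0]],[[0,0,-0.8],[0,0,0]],[[0,0,-0.9],[0,0,0]],[[0,0,-1],[0,0,0]]]'
python3 disc.py
```

```text
clock: 54.7
position: [0.4503, 0.0876, 0.021]
clock: 55.7
position: [0.4503, 0.0876, 0.0217]
ee_rot: [-0.016, 1.0, -0.0, 0.0]
ft_force: [0.1, -0.1, -1.4]
grip_width: 0.622
grasp_force: 31.8
clock: 56.7
position: [0.4502, 0.0876, 0.1023]
ee_rot: [-0.016, 1.0, -0.0, -0.0]
ft_force: [0.8, 0.1, -1.9]
grip_width: 0.624
grasp_force: 32.0
56.75 [0.4509 0.0879 0.1034] [[-0.999, -0.033, 0.001], [-0.033, 0.999, -0.0], [-0.001, -0.0, -1.0]] [ 1.5  0.8 -0.8] 0.6243603823860235 32.02133595943451
[ 208  232   90   79 5477] [252.24612014 271.14588278] ((252.2638702392578, 271.13494873046875), (77.17304992675781, 88.41575622558594), 90.21754455566406) fresh [0.50328195 0.08907941 0.055     ]
```

```bash
python3 - <<'E'
from h import *
o=manip.get_obs()
print('disc rel TCP',ray2z('wrist',(252.26,271.13),.055+.0807,o)[:2]-np.array(o['position'])[:2])
o6=dict(position=[.606,.0204,.1184],ee_rot=[-0.0165,0.99986,0,0])
for u in [(217,185),(283,185),(250,158)]: print(ray2z('wrist',u,.012,o6)[:2])
ims=[cv2.imread('pics/'+f) for f in('w6.png','w7.png','w9.png')]
a=cv2.resize(ims[0][140:220,190:310],(480,320),interpolation=2);b=cv2.resize(ims[1][165:245,60:160],(400,320),interpolation=2)
cv2.imwrite('pics/cork.png',cv2.resize(np.hstack([a,b]),(800,291)))
E
```

```text
disc rel TCP [ 0.00072477 -0.0001523 ]
[ 0.6036109  -0.01422138]
[0.60137223 0.04950332]
[0.57624981 0.01680436]
```

View pics/cork.png

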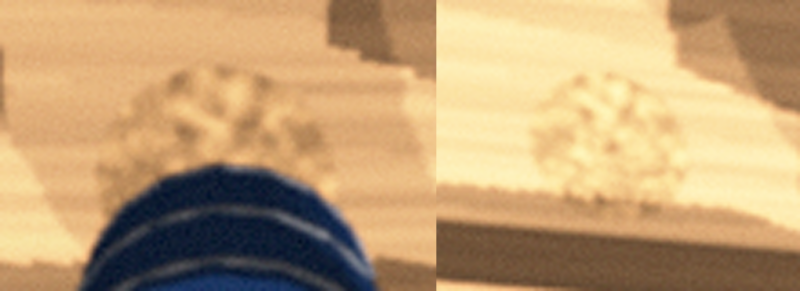

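The cork mark centre comes out near (0.606,0.0195), which agrees with the measured tin. I'm placing the fresh tin there.

```bash

python3 -m inch '[[[-0.1,-0.05,0],[0,0,0]],[[-0.2,-0.1,0],[0,0,0]],[[-0.3,-0.15,0],[0,0,0]],[[-0.4,-0.2,0],[0,0,0]],[[-0.5,-0.25,0],[0,0,0]],[[-0.6,-0.3,0],[0,0,0]],[[-0.7,-0.35,0],[0,0,0]],[[-0.8,-0.4,0],[0,0,0]],[[-0.9,-0.45,0],[0,0,0]],[[-1,-0.5,0],[0,0,0]]]'|head -2
python3 -m inch '[[[-0.1,-0.05,0],[0,0,0]],[[-0.2,-0.1,0],[0,0,0]],[[-0.3,-0.15,0],[0,0,0]],[[-0.4,-0.2,0],[0,0,0]],[[-0.5,-0.25,0],[0,0,0]],[[-0.6,-0.3,0],[0,0,0]],[[-0.7,-0.35,0],[0,0,0]],[[-0.8,-0.41,0],[0,0,0]],[[-0.91,-0.41,0],[0,0,0]],[[-0.91,-0.41,0],[0,0,0]]]'|head -2
python3 -m inch '[[[0,0,0.1],[0,0,0]],[[0,0,0.2],[0,0,0]],[[0,0,0.3],[0,0,0]],[[0,0,0.4],[0,0,0]],[[0,0,0.5],[0,0,0]],[[0,0,0.6],[0,0,0]],[[0,0,0.7],[0,0,0]],[[0,0,0.8],[0,0,0]],[[0,0,0.85],[0,0,0]],[[0,0,0.85],[0,0,0]]]'
```

```text
clock: 57.75
position: [0.5323, 0.0499, 0.1017]
clock: 58.75
position: [0.6063, 0.0198, 0.1016]
clock: 59.75
position: [0.6054, 0.0199, 0.0337]
ee_rot: [-0.016, 1.0, -0.0, -0.0]
ft_force: [0.1, 0.3, -2.0]
grip_width: 0.621
grasp_force: 32.2
```

```bash

python3 -m inch '[[[0,0,0],[0,0,0]],[[0,0,0],[0,0,0]],[[0,0,0],[0,0,0]],[[0,0,0],[0,0,0]],[[0,0,0],[0,0,0]],[[0,0,0],[0,0,0]],[[0,0,-0.1],[0,0,0]],[[0,0,-0.2],[0,0,0]],[[0,0,-0.3],[0,0,0]],[[0,0,-0.4],[0,0,0]]]' 0.85
python3 -m inch '[[[0,0,-0.1],[0,0,0]],[[0,0,-0.2],[0,0,0]],[[0,0,-0.3],[0,0,0]],[[0,0,-0.4],[0,0,0]],[[0,0,-0.5],[0,0,0]],[[0,0,-0.6],[0,0,0]],[[0,0,-0.7],[0,0,0]],[[0,0,-0.8],[0,0,0]],[[0,0,-0.8],[0,0,0]],[[0,0,-0.8],[0,0,0]]]'
python3 disc.py
python3 - <<'E'
from h import *
im=cv2.imread('pics/d.png');cv2.imwrite('pics/d2.png',cv2.resize(im[80:280,120:380],(780,600),interpolation=2))
E
```

```text
clock: 60.75
position: [0.6056, 0.0199, 0.0668]
ee_rot: [-0.016, 1.0, -0.0, 0.0]
ft_force: [0.5, -0.7, 0.6]
grip_width: 0.852
grasp_force: 0.0
clock: 61.75
position: [0.6054, 0.0197, 0.1297]
ee_rot: [-0.016, 1.0, -0.0, 0.0]
ft_force: [-0.7, 0.2, -0.7]
grip_width: 0.848
grasp_force: 0.0
61.8 [0.6052 0.0197 0.1294] [[-0.999, -0.033, -0.0], [-0.033, 0.999, -0.0], [0.0, -0.0, -1.0]] [-0.2  0.8  0.2] 0.8466923236001546 0.0
[ 227  180   52   49 1964] [252.4898167  203.95875764] ((252.50479125976562, 203.96136474609375), (47.89753341674805, 50.41807174682617), 90.65850067138672) fresh [0.6100558 0.0196881 0.055    ]
```

```bash

python3 -m inch '[[[0,-0.1,0],[0,0,0]],[[0,-0.2,0],[0,0,0]],[[0,-0.3,0],[0,0,0.1]],[[0,-0.4,0],[0,0,0.2]],[[0,-0.5,0],[0,0,0.35]],[[0,-0.6,0],[0,0,0.5]],[[0,-0.7,0],[0,0,0.65]],[[0,-0.8,0],[0,0,0.8]],[[0,-0.9,0],[0,0,0.9]],[[0,-1,0],[0,0,1]]]' 0.95
python3 -m inch '[[[-0.1,-0.1,0],[0,0,0]],[[-0.2,-0.2,0],[0,0,0]],[[-0.3,-0.3,0],[0,0,0]],[[-0.4,-0.4,0],[0,0,0]],[[-0.5,-0.5,0],[0,0,0]],[[-0.6,-0.6,0],[0,0,0]],[[-0.7,-0.7,0],[0,0,0]],[[-0.8,-0.8,0],[0,0,0]],[[-0.9,-0.9,0],[0,0,0]],[[-0.94,-1,0],[0,0,0]]]'|head -2
python3 -m inch '[[[-0.1,-0.1,0],[0,0,0.1]],[[-0.2,-0.2,0],[0,0,0.2]],[[-0.3,-0.3,0],[0,0,0.3]],[[-0.4,-0.4,0],[0,0,0.4]],[[-0.5,-0.5,0],[0,0,0.5]],[[-0.6,-0.6,0],[0,0,0.6]],[[-0.7,-0.7,0],[0,0,0.7]],[[-0.8,-0.8,0],[0,0,0.8]],[[-0.9,-0.9,0],[0,0,0.9]],[[-0.92,-1,0],[0,0,1]]]'|head -4
```

```text
clock: 62.8
position: [0.6078, -0.0616, 0.1294]
ee_rot: [0.37, 0.929, -0.0, -0.0]
ft_force: [-0.5, -0.8, -0.0]
grip_width: 0.95
grasp_force: 0.0
clock: 63.8
position: [0.6082, -0.1712, 0.1296]
clock: 64.8
position: [0.6071, -0.2796, 0.1295]
ee_rot: [0.697, 0.717, 0.0, -0.0]
ft_force: [-0.4, -1.3, -0.1]
```

```bash

python3 -m inch '[[[0,-0.02,0.1],[0,0,0]],[[0,-0.02,0.2],[0,0,0]],[[0,-0.02,0.3],[0,0,0]],[[0,-0.02,0.4],[0,0,0]],[[0,-0.02,0.5],[0,0,0]],[[0,-0.02,0.6],[0,0,0]],[[0,-0.02,0.7],[0,0,0]],[[0,-0.02,0.8],[0,0,0]],[[0,-0.02,0.9],[0,0,0]],[[0,-0.02,1],[0,0,0]]]'
python3 -m inch '[[[0,0,0.04],[0,0,0]],[[0,0,0.04],[0,0,0]],[[0,0,0.04],[0,0,0]],[[0,0,0.04],[0,0,0]],[[0,0,0.04],[0,0,0]],[[0,0,0.04],[0,0,0]],[[0,0,0.04],[0,0,0]],[[0,0,0.04],[0,0,0]],[[0,0,0.04],[0,0,0]],[[0,0,0.04],[0,0,0]]]'
python3 -c "from h import *;st()"
```

```text
clock: 65.8
position: [0.6056, -0.2787, 0.0491]
ee_rot: [0.695, 0.719, -0.0, 0.0]
ft_force: [0.6, -0.5, -0.2]
grip_width: 0.95
grasp_force: 0.0
clock: 66.8
position: [0.6056, -0.2787, 0.0465]
ee_rot: [0.695, 0.719, -0.0, 0.0]
ft_force: [-0.0, -0.4, -0.4]
grip_width: 0.948
grasp_force: 0.0
66.8 [ 0.6056 -0.2787  0.0465] [[-0.033, 0.999, -0.0], [0.999, 0.033, -0.0], [-0.0, -0.0, -1.0]] [-0.  -0.4 -0.4] 0.9482791128877367 0.0
```

```bash

python3 -m inch '[[[0,0,0],[0,0,0]],[[0,0,0],[0,0,0]],[[0,0,0],[0,0,0]],[[0,0,0],[0,0,0]],[[0,0,0],[0,0,0]],[[0,0,0],[0,0,0]],[[0,0,0],[0,0,0]],[[0,0,0],[0,0,0]],[[0,0,0],[0,0,0]],[[0,0,0],[0,0,0]]]' 0 25
python3 -m inch '[[[0,0,-0.1],[0,0,0]],[[0,0,-0.2],[0,0,0]],[[0,0,-0.3],[0,0,0]],[[0,0,-0.4],[0,0,0]],[[0,0,-0.5],[0,0,0]],[[0,0,-0.6],[0,0,0]],[[0,0,-0.7],[0,0,0]],[[0,0,-0.8],[0,0,0]],[[0,0,-0.9],[0,0,0]],[[0,0,-1],[0,0,0]]]'
python3 -m inch '[[[0.1,0,0],[0,0,0]],[[0.2,0,0],[0,0,0]],[[0.3,-0.04,0],[0,0,0]],[[0.4,-0.08,0],[0,0,0]],[[0.5,-0.12,0],[0,0,0]],[[0.6,-0.16,0],[0,0,0]],[[0.7,-0.2,0],[0,0,0]],[[0.8,-0.24,0],[0,0,0]],[[0.9,-0.24,0],[0,0,0]],[[1,-0.24,0],[0,0,0]]]'|head -2
python3 -m inch '[[[0.1,0,0],[0,0,0]],[[0.2,0,0],[0,0,0]],[[0.3,0,0],[0,0,0]],[[0.4,0,0],[0,0,0]],[[0.5,0,0],[0,0,0]],[[0.6,0,0],[0,0,0]],[[0.7,0,0],[0,0,0]],[[0.8,0,0],[0,0,0]],[[0.9,0,0],[0,0,0]],[[1,0,0],[0,0,0]]]'|head -2
python3 -m inch '[[[0.1,0,0],[0,0,0]],[[0.2,0,0],[0,0,0]],[[0.3,0,0],[0,0,0]],[[0.4,0,0],[0,0,0]],[[0.5,0,0],[0,0,0]],[[0.6,0,0],[0,0,0]],[[0.7,0,0],[0,0,0]],[[0.8,0,0],[0,0,0]],[[0.9,0,0],[0,0,0]],[[1,0,0],[0,0,0]]]'|head -2
python3 -m inch '[[[0.1,0,0],[0,0,0]],[[0.2,0,0],[0,0,0]],[[0.3,0,0],[0,0,0]],[[0.4,0,0],[0,0,0]],[[0.5,0,0],[0,0,0]],[[0.6,0,0],[0,0,0]],[[0.7,0,0],[0,0,0]],[[0.8,0,0],[0,0,0]],[[0.9,0,0],[0,0,0]],[[1,0,0],[0,0,0]]]'|head -2
python3 -m inch '[[[0.1,0,0],[0,0,0]],[[0.2,0,0],[0,0,0]],[[0.3,0,0],[0,0,0]],[[0.4,0,0],[0,0,0]],[[0.45,0,0],[0,0,0]],[[0.45,0,0.05],[0,0,0]],[[0.45,0,0.1],[0,0,0]],[[0.45,0,0.15],[0,0,0]],[[0.45,0,0.2],[0,0,0]],[[0.45,0,0.2],[0,0,0]]]'
python3 -c "from h import *;st()"
```

```text
clock: 67.8
position: [0.6056, -0.2788, 0.0467]
ee_rot: [0.696, 0.719, -0.0, 0.0]
ft_force: [-1.6, 0.1, 4.6]
grip_width: 0.673
grasp_force: 27.4
clock: 68.8
position: [0.6056, -0.2787, 0.1272]
ee_rot: [0.695, 0.719, -0.0, 0.0]
ft_force: [0.8, -0.1, -0.8]
grip_width: 0.677
grasp_force: 27.2
clock: 69.8
position: [0.5838, -0.1988, 0.1266]
clock: 70.8
position: [0.5812, -0.1187, 0.1265]
clock: 71.8
position: [0.5785, -0.0388, 0.1265]
clock: 72.8
position: [0.5759, 0.0412, 0.1265]
clock: 73.8
position: [0.5744, 0.0761, 0.1097]
ee_rot: [0.696, 0.718, -0.0, -0.0]
ft_force: [-0.5, -0.2, -0.8]
grip_width: 0.677
grasp_force: 27.2
73.8 [0.5744 0.0761 0.1097] [[-0.032, 0.999, -0.001], [0.999, 0.032, -0.0], [-0.0, -0.001, -1.0]] [-0.5 -0.2 -0.8] 0.6774505193719254 27.177378851920366
```

```bash

python3 -m inch '[[[0,0,0.1],[0,0,0]],[[0,0,0.2],[0,0,0]],[[0,0,0.3],[0,0,0]],[[0,0,0.4],[0,0,0]],[[0,0,0.5],[0,0,0]],[[0,0,0.6],[0,0,0]],[[0,0,0.7],[0,0,0]],[[0,0,0.75],[0,0,0]],[[0,0,0.77],[0,0,0]],[[0,0,0.77],[0,0,0]]]'
```

```text
clock: 74.8
position: [0.5749, 0.0766, 0.049]
ee_rot: [0.695, 0.719, 0.0, 0.0]
ft_force: [-0.9, 0.3, -0.8]
grip_width: 0.678
grasp_force: 27.2
```

```bash

python3 -m inch '[[[0,0,0],[0,0,0]],[[0,0,0],[0,0,0]],[[0,0,0],[0,0,0]],[[0,0,0],[0,0,0]],[[0,0,0],[0,0,0]],[[0,0,0],[0,0,0]],[[0,0,-0.1],[0,0,0]],[[0,0,-0.2],[0,0,0]],[[0,0,-0.3],[0,0,0]],[[0,0,-0.4],[0,0,0]]]' 0.95
python3 -m inch '[[[0,0,-0.1],[0,0,0]],[[0,0,-0.2],[0,0,0]],[[0,0,-0.3],[0,0,0]],[[0,0,-0.4],[0,0,0]],[[0,0,-0.5],[0,0,0]],[[0,0,-0.6],[0,0,0]],[[-0.1,0,-0.6],[0,0,0]],[[-0.2,0,-0.6],[0,0,0]],[[-0.3,0,-0.6],[0,0,0]],[[-0.4,0,-0.6],[0,0,0]]]'|head -2
python3 -m inch '[[[-0.1,-0.04,0],[0,0,0]],[[-0.2,-0.08,0],[0,0,0]],[[-0.3,-0.12,0],[0,0,0]],[[-0.4,-0.16,0],[0,0,0]],[[-0.5,-0.2,0],[0,0,0]],[[-0.6,-0.24,0],[0,0,0]],[[-0.7,-0.28,0],[0,0,0]],[[-0.8,-0.32,0],[0,0,0]],[[-0.9,-0.36,0],[0,0,0]],[[-1,-0.4,0],[0,0,0]]]'|head -2
python3 -m inch '[[[-0.1,-0.04,0],[0,0,0]],[[-0.2,-0.08,0],[0,0,0]],[[-0.3,-0.12,0],[0,0,0]],[[-0.4,-0.16,0],[0,0,0]],[[-0.5,-0.2,0],[0,0,0]],[[-0.6,-0.24,0],[0,0,0]],[[-0.7,-0.28,0],[0,0,0]],[[-0.8,-0.32,0],[0,0,0]],[[-0.9,-0.36,0],[0,0,0]],[[-1,-0.4,0],[0,0,0]]]'|head -2
python3 -m inch '[[[-0.1,-0.05,0],[0,0,0]],[[-0.2,-0.1,0],[0,0,0]],[[-0.3,-0.15,0],[0,0,0]],[[-0.4,-0.2,0],[0,0,0]],[[-0.5,-0.25,0],[0,0,0]],[[-0.6,-0.3,0],[0,0,0]],[[-0.7,-0.35,0],[0,0,0]],[[-0.8,-0.4,0],[0,0,0]],[[-0.9,-0.44,0],[0,0,0]],[[-1,-0.46,0],[0,0,0]]]'|head -2
python3 -m inch '[[[-0.1,0,0],[0,0,0]],[[-0.2,0,0],[0,0,0]],[[-0.3,0,0],[0,0,0]],[[-0.4,0,0],[0,0,0]],[[-0.5,0,0],[0,0,0]],[[-0.6,0,0],[0,0,0]],[[-0.7,0,0],[0,0,0]],[[-0.8,0,0],[0,0,0]],[[-0.9,0,0],[0,0,0]],[[-1,0,0],[0,0,0]]]'|head -2
python3 -m inch '[[[-0.1,0,0],[0,0,0]],[[-0.2,0,0],[0,0,0]],[[-0.28,0,0],[0,0,0]],[[-0.28,0,0],[0,0,0]],[[-0.28,0,0.05],[0,0,0]],[[-0.28,0,0.1],[0,0,0]],[[-0.28,0,0.15],[0,0,0]],[[-0.28,0,0.2],[0,0,0]],[[-0.28,0,0.25],[0,0,0]],[[-0.28,0,0.31],[0,0,0]]]'
python3 - <<'E'
from h import *
o,im=snap('wrist','w10.png');st()
h=cv2.cvtColor(im,cv2.COLOR_RGB2HSV)
m=cv2.inRange(h,(80,100,40),(98,255,255))
n,l,s,c=cv2.connectedComponentsWithStats(m);i=1+np.argmax(s[1:,4]);print(s[i])
t=o['position'];print(ray2z('wrist',(s[i,0]+s[i,2]/2,250),.055,o))
E
```

```text
clock: 75.8
position: [0.575, 0.0765, 0.082]
ee_rot: [0.696, 0.719, 0.0, 0.0]
ft_force: [-0.7, -0.6, 0.4]
grip_width: 0.951
grasp_force: 0.0
clock: 76.8
position: [0.5757, 0.0432, 0.1284]
clock: 77.8
position: [0.5462, -0.0372, 0.1289]
clock: 78.8
position: [0.5168, -0.1182, 0.1289]
clock: 79.8
position: [0.4826, -0.1994, 0.1289]
clock: 80.8
position: [0.4855, -0.2793, 0.1289]
clock: 81.8
position: [0.4863, -0.3009, 0.1038]
ee_rot: [0.695, 0.719, -0.0, 0.0]
ft_force: [-0.3, 0.3, 0.6]
grip_width: 0.953
grasp_force: 0.0
81.85 [ 0.4859 -0.3008  0.1029] [[-0.033, 0.999, -0.001], [0.999, 0.033, 0.0], [0.001, -0.001, -1.0]] [-0.6 -0.9 -0.8] 0.9499989429969976 0.0
[ 213  169   80   82 5033]
[ 0.4884959  -0.33555915  0.055     ]
```

```bash

python3 -m inch '[[[0,0,0.1],[0,0,0]],[[0,0,0.2],[0,0,0]],[[0,0,0.3],[0,0,0]],[[0,0,0.4],[0,0,0]],[[0,0,0.5],[0,0,0]],[[0,0,0.6],[0,0,0]],[[0,0,0.7],[0,0,0]],[[0,0,0.8],[0,0,0]],[[0,0,0.9],[0,0,0]],[[0,0,1],[0,0,0]]]'|head -2
python3 -m inch '[[[0,0,0],[0,0,0]],[[0,0,0],[0,0,0]],[[0,0,0],[0,0,0]],[[0,0,0],[0,0,0]],[[0,0,0],[0,0,0]],[[0,0,0],[0,0,0]],[[0,0,0],[0,0,0]],[[0,0,0],[0,0,0]],[[0,0,0],[0,0,0]],[[0,0,0],[0,0,0]]]' 0 30
python3 -m inch '[[[0,0,-0.1],[0,0,0]],[[0,0,-0.2],[0,0,0]],[[0,0,-0.3],[0,0,0]],[[0,0,-0.4],[0,0,0]],[[0,0,-0.5],[0,0,0]],[[0,0,-0.6],[0,0,0]],[[0,0,-0.7],[0,0,0]],[[0,0,-0.8],[0,0,0]],[[0,0,-0.9],[0,0,0]],[[0,0,-1],[0,0,0]]]'
```

```text
clock: 82.85
position: [0.4862, -0.301, 0.0234]
clock: 83.85
position: [0.4863, -0.301, 0.0241]
ee_rot: [0.695, 0.719, -0.0, 0.0]
ft_force: [0.9, 0.5, -1.4]
grip_width: 0.73
grasp_force: 32.7
clock: 84.85
position: [0.4862, -0.301, 0.1048]
ee_rot: [0.695, 0.719, 0.0, 0.0]
ft_force: [0.7, 0.5, -0.5]
grip_width: 0.729
grasp_force: 32.8
```

```bash

python3 -m inch '[[[0.1,0.06,0],[0,0,0]],[[0.2,0.12,0],[0,0,0]],[[0.3,0.18,0],[0,0,0]],[[0.4,0.24,0],[0,0,0]],[[0.5,0.3,0],[0,0,0]],[[0.6,0.36,0],[0,0,0]],[[0.7,0.42,0],[0,0,0]],[[0.8,0.48,0],[0,0,0]],[[0.9,0.54,0],[0,0,0]],[[1,0.6,0],[0,0,0]]]'|head -2
python3 -m inch '[[[0.1,0.07,0],[0,0,0]],[[0.2,0.14,0],[0,0,0]],[[0.3,0.21,0],[0,0,0]],[[0.4,0.28,0],[0,0,0]],[[0.5,0.35,0],[0,0,0]],[[0.6,0.42,0],[0,0,0]],[[0.7,0.49,0],[0,0,0]],[[0.8,0.56,0],[0,0,0]],[[0.9,0.63,0],[0,0,0]],[[1,0.71,0],[0,0,0]]]'|head -2
python3 -m inch '[[[0.1,0,0],[0,0,0]],[[0.2,0,0],[0,0,0]],[[0.3,0,0],[0,0,0]],[[0.4,0,0],[0,0,0]],[[0.5,0,0],[0,0,0]],[[0.6,0,0],[0,0,0]],[[0.7,0,0],[0,0,0]],[[0.8,0,0],[0,0,0]],[[0.9,0,0],[0,0,0]],[[1,0,0],[0,0,0]]]'|head -2
python3 -m inch '[[[0.1,0,0],[0,0,0]],[[0.2,0,0],[0,0,0]],[[0.26,0,0],[0,0,0]],[[0.26,0,0.1],[0,0,0]],[[0.26,0,0.2],[0,0,0]],[[0.26,0,0.3],[0,0,0]],[[0.26,0,0.4],[0,0,0]],[[0.26,0,0.4],[0,0,0]],[[0.26,0,0.4],[0,0,0]],[[0.26,0,0.4],[0,0,0]]]'|head -2
python3 -m inch '[[[0,0,0.1],[0,0,0]],[[0,0,0.2],[0,0,0]],[[0,0,0.3],[0,0,0]],[[0,0,0.4],[0,0,0]],[[0,0,0.5],[0,0,0]],[[0,0,0.55],[0,0,0]],[[0,0,0.57],[0,0,0]],[[0,0,0.57],[0,0,0]],[[0,0,0.57],[0,0,0]],[[0,0,0.57],[0,0,0]]]'
```

```text
clock: 85.85
position: [0.532, -0.2188, 0.1041]
clock: 86.85
position: [0.5862, -0.137, 0.1041]
clock: 87.85
position: [0.5831, -0.057, 0.1041]
clock: 88.85
position: [0.5828, -0.0369, 0.0724]
clock: 89.85
position: [0.5828, -0.0369, 0.0269]
ee_rot: [0.695, 0.719, 0.0, 0.0]
ft_force: [-0.1, -0.4, -1.4]
grip_width: 0.732
grasp_force: 32.9
```

```bash

python3 -m inch '[[[0,0,0],[0,0,0]],[[0,0,0],[0,0,0]],[[0,0,0],[0,0,0]],[[0,0,0],[0,0,0]],[[0,0,0],[0,0,0]],[[0,0,0],[0,0,0]],[[0,0,-0.1],[0,0,0]],[[0,0,-0.2],[0,0,0]],[[0,0,-0.3],[0,0,0]],[[0,0,-0.4],[0,0,0]]]' 0.95
python3 -m inch '[[[0,0,-0.1],[0,0,0]],[[0,0,-0.2],[0,0,0]],[[0,0,-0.3],[0,0,0]],[[0,0,-0.4],[0,0,0]],[[0,0,-0.5],[0,0,0]],[[0,0,-0.6],[0,0,0]],[[0,0,-0.7],[0,0,0]],[[0,0,-0.8],[0,0,0]],[[0,0,-0.9],[0,0,0]],[[0,0,-1],[0,0,0]]]'|head -2
python3 -m inch '[[[-0.1,0,-0.1],[0,0,0]],[[-0.2,0,-0.2],[0,0,0]],[[-0.3,0,-0.3],[0,0,0]],[[-0.4,0,-0.4],[0,0,0]],[[-0.5,0,-0.5],[0,0,0]],[[-0.5,0,-0.6],[0,0,0]],[[-0.5,0,-0.7],[0,0,0]],[[-0.5,0,-0.8],[0,0,0]],[[-0.5,0,-0.8],[0,0,0]],[[-0.5,0,-0.8],[0,0,0]]]'|head -2
python3 - <<'E'
from h import *
o,im=snap('wrist','w11.png');st()
_,s=snap('scene','s11.png')
cv2.imwrite('pics/fin.png',np.hstack([cv2.resize(im,(533,400)),cv2.resize(s[100:300,140:272],(264,400))])[:,:,::-1])
E
```

```text
clock: 90.85
position: [0.5827, -0.0369, 0.0596]
ee_rot: [0.695, 0.719, 0.0, 0.0]
ft_force: [0.4, -0.2, 1.3]
grip_width: 0.95
grasp_force: 0.0
clock: 91.85
position: [0.5825, -0.0369, 0.1392]
clock: 92.85
position: [0.5838, -0.0766, 0.2026]
92.9 [ 0.5836 -0.0766  0.2022] [[-0.033, 0.999, -0.0], [0.999, 0.033, -0.0], [-0.0, -0.0, -1.0]] [ 0.5 -0.1 -0.3] 0.9500131307657018 0.0
```

View pics/fin.png

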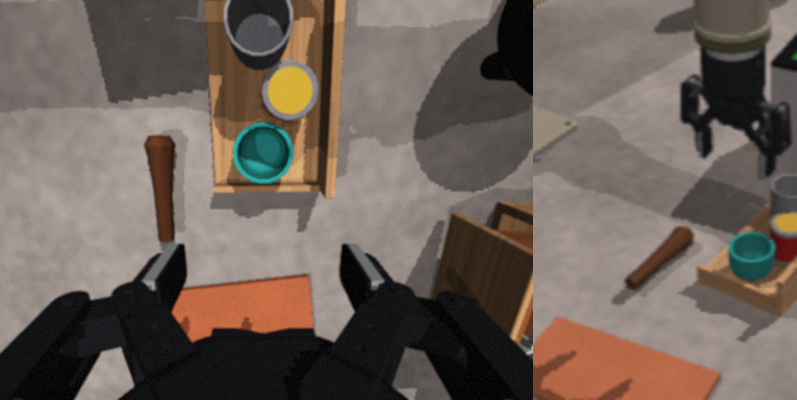

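The final view shows the cup at about (258,20), the fresh tin at (290,90) and the bowl at (263,152), all upright in their places, with the pestle untouched and the gripper clear.

```bash
python3 -c "
from workcell import manip
print(manip.hand_in())"
```

```text
the job is handed in; nothing more can be done
None
```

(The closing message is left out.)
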